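Turn the kit-parts carousel to the shackle bay

ROBOT

A 6-joint arm with a two-finger parallel gripper is mounted at the origin on the work surface. World frame = base frame: x ahead of the robot, y to its left, z up, the work surface at z = 0. Lengths are in m, angles in rad, forces in N, time in s.
With the tool pointing down it reaches from about 0.35 to 0.975 m from the base axis. Payload 4.9 kg.
Tool frame: the origin (TCP) lies between the finger pads; the fingertips stand 8 mm ahead of it and the grasp point (between the pads) lies 11 mm behind it; z points along the fingers, y is the direction in which the jaws open and shut (so a half turn about z gives the same grasp; the last joint's range is limited). The gripper opens to 85 mm and grips with 20 to 120 N. Pads are 22 mm wide; open, the fingers measure 114 mm over their backs; the gripper's body (76 mm by 85 mm) begins 54 mm behind the grasp point. The pads swing forward as they close: fully open they stand 13 mm farther back than shut.
Start: joints at [-1.331, 0.053, 1.613, -0, 1.476, -0.119], TCP at [0.219, -0.585, 0.239] pointing down, gripper open.
Joint ranges: [-3.01, 3.01], [-1.01, 2.22], [0.06, 2.58], [-1.02, 4.17], [0.09, 2.62], [-3.14, 3.14]. Speed limits (rad/s): [2.57, 2.57, 3.14, 3.14, 3.14, 3.14].

INTERFACE

Orientations are given as a rotation vector (axis times angle).
In Python, from station import ctrl gives the robot as it stands. The module is installed in compiled form; this text tells all that it offers.
- The arm moves only by the shell command python3 -m creep 'ROWS' [FORCE]. ROWS is JSON, a list of rows, each an object with "hand": the opening, from 0 (shut) to 1 (fully open); "translation": the shift along the tool's x, y, z in cm, a list of three; "delta_rot": the turn, a rotation vector about the tool's x, y, z in degrees, a list of three. A call has 1 to 8 rows; each row shifts and turns the commanded pose from where the row before left it, along the tool's axes as they then stand; what a row does not reach is not made up. A row lasts 1/8 s, in which the tool goes at most 62.5 mm and 10.7 degrees, less where a joint would pass 70% of its speed; a pose out of reach is approached as far as the arm can. A call with a gripper value outside its range is refused whole. The fingers move at their own pace and stop on an object; FORCE is the grip in N (left out, the last holds). Time passes only in rows, so rows that do not move let the fingers close. It gives the time, the measured TCP pose, the force and the opening at its end, in the units of the state.
- ctrl.get_obs(): the state, without advancing time (a new reading comes with each control period).
- ctrl.get_image(name): name is "scene" or "side" or "wrist"; returns (picture, depth): 400x640x3 uint8, red, green, blue; 400x640 float32, m along the optical axis (not along the pixel's ray), 0 where there is no reading.
- ctrl.calibration(name): a dict with "fx", "fy", "cx", "cy" (pixels), "T" (4x4, takes a point from camera to world coordinates). Camera axes: x right, y up, looking along -z (the intrinsics and any distortion apply to the point x, -y, -z); pixel columns grow to the right and rows downward; lengths in m; the calibration is good to about 2 mm. A picture is of the moment at which its call begins: read the wrist's pose just before it. calibration takes no time and is no camera call; for the wrist camera it gives the pose at the moment of the call.
- ctrl.finish_job(): hands the job in, once; it reports no verdict.
The state is a dict: "t": time; "q": joint angles; "dq": joint speeds; "effort": joint torques, N m; "tool_pos": TCP position; "tool_rot": TCP orientation; "contact_force": force on the tool from outside, world axes, zero at the start; "wrist_torque": the same for the moment, N m; "opening": finger opening in m.
Only numpy, scipy, OpenCV 4.12 (cv2) and the standard library are available. Lean on these libraries where they do the work, as an engineer would, in place of code of your own. Each camera call takes 0.05 s, during which the arm holds its last target.

TASK

On the life-raft packing bench, turn the round parts carousel by pushing with the fingers at its rim (against the outer end of a divider) until the bay with the steel bow shackle stands squarely at the front, right behind the card holder of the carousel's foot. Turn it steadily and gently without gripping it, do not touch or pick up the parts in the bays, leave everything else on the bench where it is, and finish clear of the carousel with the tray at rest.

Things in the scene. Friction and masses are not known exactly. Their poses are not given: they have to be found in the camera images.
- foot: fixed foot of the carousel, a grey steel plate 290 x 290 mm, 12 mm high. Origin: on the bench under the turning axis, z up. Its -x axis is the carousel's FRONT, where a sloping card holder (110 mm wide, white blank card) sticks out from under the tray, 198 to 248 mm from the axis, up to 48 mm above the bench. The foot is turned up to 0.4 rad either way from facing the robot's side of the bench.
- tray: turning round tray of grey sheet steel, 380 mm across, about 1.8 kg, turns either way without end about the vertical z axis through its origin (centre of its underside, 36 mm above the bench). It stays where it is left; about 1.2 N at the rim starts it, 3 N turns it at 1 rad/s. Floor top 40 mm, rim lip top (3 mm thick) 66 mm above the bench. Six radial dividers part it into six bays of 60 degrees.
- bay (a point): point on the tray floor in the middle of the shackle's bay, 90 mm from the axis, on the tray's -x axis (so the bay is centred on 180 degrees in the tray's frame), 40 mm above the bench; it turns with the tray. The bay opposite (+x) is empty
- shackle: the wanted part: a steel bow shackle lying flat, a rounded bow 60 mm long and 58 mm wide with a straight pin across its open end, 18 mm high, loose on the tray floor in its bay. Origin: centre of its underside
- can: drinking-water can, bare aluminium, 52 mm across, 55 mm high, standing loose in another bay. Origin: centre of underside
- torch: small black torch standing on its 46 mm wide head, 60 mm high, loose in another bay. Origin: centre of underside
- kitbox: small white plastic box with a grey seam, 46 x 36 x 34 mm high, loose in another bay. Origin: centre of underside
- plug: wooden leak stopper, a ridged cone 48 mm wide at its foot, 56 mm high, standing loose in another bay. Origin: centre of underside
- taperoll: roll of brown tape lying flat on the bench, 104 mm across, 48 mm high, to the left of the carousel. Origin: centre of underside. Leave alone
- spray: white plastic bottle standing on the bench right of the carousel, 56 mm across, 115 mm high. Leave alone
- carton: closed cardboard box on the bench right of the carousel, 90 x 70 x 60 mm high. Leave alone
- post (a point): top of the centre post's cap, on the axis, 97 mm above the bench (post 32 mm, cap 38 mm wide). Six upright 4 mm sheet dividers, tops 90 mm above the bench, run from the post out to the rim (187 mm from the axis), at 30, 90, 150, 210, 270 and 330 degrees from the tray's +x. The parts reach out to at most 130 mm from the axis: the outer 55 mm of each bay is free for a finger.
- gauge: round steel pressure gauge lying face up on the bench left of the carousel, 80 mm across, 32 mm high, with a short brass stem. Leave alone
Mind the look-alikes: they are no part of the job. What is shaped like the shackle but brown or orange is not meant.

How it is judged:
By the outcome, as a careful person would: the job done as asked, in the order asked, and still so for the second after the job is handed in, with the robot touching nothing.
It also fails if it takes over 48 s, if anything falls off the work surface, if the arm or the gripper's body presses on something with over 40 N, if the wrist force passes 120 N, or if a joint passes its speed limit or range.

## Working session

There is one attempt and no reset: what is moved stays moved. The work goes in short steps, Python scripts to look and compute and a shell command to move; the robot and the scene stay as the last step left them, time stands still between calls to the robot, and variables do not carry over. Pictures are saved under pics/ and viewed, and the job is handed in when it is done.

```bash
mkdir -p pics
cat > h.py <<'E'
import numpy as np, cv2
from station import ctrl
def grab(n,f):
    c=ctrl.calibration(n); im,d=ctrl.get_image(n)
    cv2.imwrite('pics/'+f+'.png',im[:,:,::-1]); np.savez('pics/'+f+'.npz',im=im,d=d,T=c['T'],k=[c['fx'],c['fy'],c['cx'],c['cy']])
    return im,d,c
def load(f): return np.load('pics/'+f+'.npz')
def ray(z,u,v,h):
    fx,fy,cx,cy=z['k'];T=z['T']
    d=T[:3,:3]@np.array([(u-cx)/fx,-(v-cy)/fy,-1]);o=T[:3,3]
    return o+d*(h-o[2])/d[2]
def proj(z,P):
    fx,fy,cx,cy=z['k'];T=z['T'];p=T[:3,:3].T@(np.array(P)-T[:3,3])
    return cx+fx*p[0]/-p[2], cy-fy*p[1]/-p[2]
def cloud(z):
    fx,fy,cx,cy=z['k'];T=z['T'];d=z['d'];v,u=np.indices(d.shape)
    P=np.stack([(u-cx)/fx*d,-(v-cy)/fy*d,-d],-1)@T[:3,:3].T+T[:3,3]
    P[d==0]=np.nan
    return P
E
python3 - <<'E'
from h import *
for n in ('scene','side'):
    im,d,c=grab(n,n+'0'); print(c)
print(ctrl.get_obs())
E
```

```text
{'fx': 441.29926594360296, 'fy': 441.29926594360296, 'cx': 316.59340872805154, 'cy': 201.45342105612008, 'T': array([[ 0.71149408, -0.41836708,  0.5645752 ,  1.17041981],
       [ 0.70242796,  0.44547552, -0.55510947, -0.57560743],
       [-0.01926491,  0.79153051,  0.61082593,  0.75515455],
       [ 0.        ,  0.        ,  0.        ,  1.        ]])}
{'fx': 469.976279839679, 'fy': 469.976279839679, 'cx': 327.0900982583827, 'cy': 194.3932207377684, 'T': array([[-0.99009516,  0.11043142, -0.08669756,  0.40381197],
       [-0.13891438, -0.6810098 ,  0.71897736,  1.12514064],
       [ 0.0203558 ,  0.72389954,  0.68960503,  1.17676973],
       [ 0.        ,  0.        ,  0.        ,  1.        ]])}
{'t': 0.1, 'q': array([-1.33105301e+00,  5.32831134e-02,  1.61418274e+00,  2.14294238e-05,
        1.47597584e+00, -1.19009370e-01]), 'dq': array([ 0.00037199, -0.00119919, -0.00191555,  0.00061994, -0.00017548,
        0.00022775]), 'effort': array([ 1.39395524e-03, -3.94899166e+01, -3.71364033e+01, -1.26904933e-04,
        3.88251850e-03, -8.21597894e-06]), 'tool_pos': array([ 0.21930987, -0.58466904,  0.23817516]), 'tool_rot': array([-3.08936953e+00, -5.60177574e-01,  1.41697523e-04]), 'contact_force': array([ 0.85993068, -0.75192984,  1.52359174]), 'wrist_torque': array([-0.00089105, -0.01029082, -0.01480609]), 'opening': 0.0853486382604}
```

View pics/scene0.png

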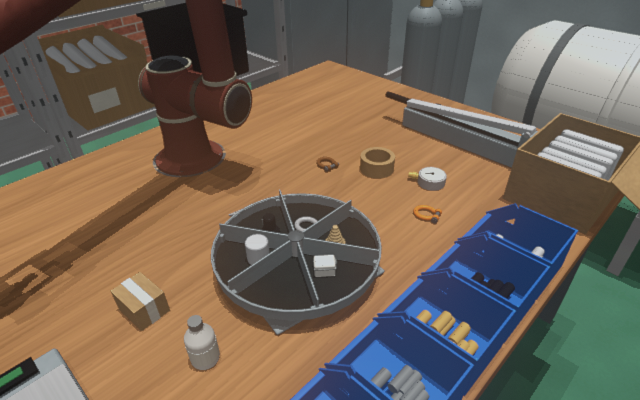

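View pics/side0.png

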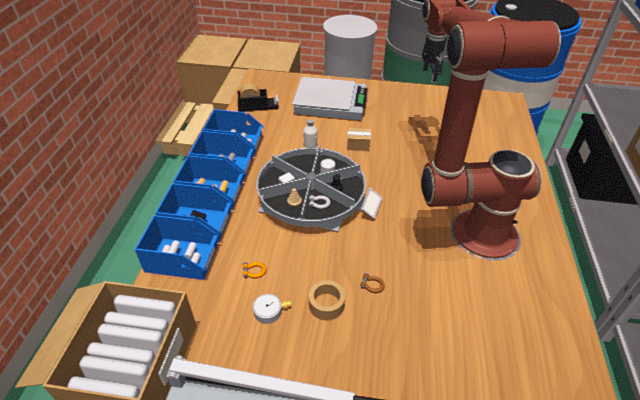

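Candidates in the side view are a grey shackle in the tray at (319,202), an orange one on the bench at (255,270) and a brown one on the bench at (373,284). Only the grey one is steel and sits in a bay. The card holder is at (372,204). I'll enlarge it to confirm and measure.

Run:
```python
from h import *
z=load('side0');im=z['im']
c=im[135:245,240:400,::-1]
cv2.imwrite('pics/crop.png',cv2.resize(c,None,fx=5,fy=5,interpolation=cv2.INTER_CUBIC))
for f in('side0','scene0'):
    z=load(f);P=cloud(z)
    # dividers/rim points: height bands
    m=(P[...,2]>.03)&(P[...,2]<.12)&(P[...,0]>.3)&(P[...,0]<.95)&(abs(P[...,1])<.45)
    lab=cv2.connectedComponentsWithStats(m.astype('uint8'))
    for i,s in enumerate(lab[2]):
        if i and s[4]>60:
            q=P[lab[1]==i]; print(f,s,q.min(0).round(3),q.max(0).round(3))
```

```text
side0 [ 171  112   93  162 3020] [ 0.856 -0.414  0.03 ] [0.95  0.335 0.119]
side0 [304 119  14  24 253] [ 0.632 -0.398  0.03 ] [ 0.686 -0.351  0.12 ]
side0 [348 128  23  18 369] [ 0.42  -0.449  0.03 ] [ 0.512 -0.365  0.068]
side0 [ 257  144  109   83 6874] [ 0.417 -0.285  0.032] [0.801 0.104 0.108]
side0 [362 188  16  26 214] [ 0.373 -0.112  0.03 ] [0.42  0.003 0.053]
side0 [309 280  37  35 637] [0.437 0.306 0.03 ] [0.54  0.414 0.055]
side0 [253 294  28  25 485] [0.614 0.369 0.03 ] [0.69  0.448 0.04 ]
scene0 [360 147  35  23 498] [0.435 0.302 0.03 ] [0.543 0.411 0.05 ]
scene0 [419 167  27  15 239] [0.615 0.368 0.03 ] [0.691 0.443 0.036]
scene0 [  211   190   171   131 17018] [ 0.381 -0.285  0.031] [0.803 0.099 0.102]
scene0 [ 290  203  239  197 6976] [ 0.857 -0.346  0.03 ] [0.95  0.332 0.113]
scene0 [ 111  272   56   50 1567] [ 0.421 -0.45   0.03 ] [ 0.518 -0.375  0.063]
scene0 [430 311  17  18  80] [ 0.942 -0.051  0.03 ] [ 0.95  -0.002  0.039]
scene0 [ 184  315   34   47 1161] [ 0.644 -0.416  0.03 ] [ 0.691 -0.362  0.116]
scene0 [371 367  20  21 207] [ 0.931 -0.222  0.031] [ 0.95  -0.185  0.041]
```

View pics/crop.png

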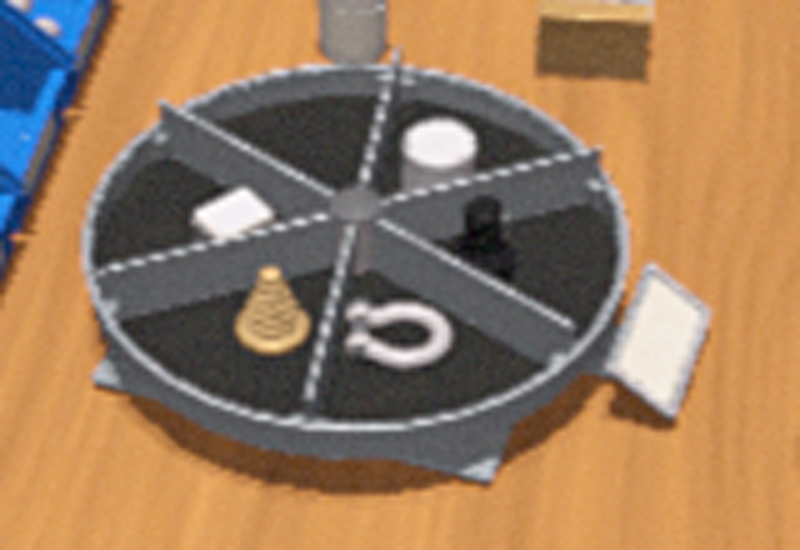

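The crop confirms it: the grey steel shackle at side (321,201) lies in the bay between the dividers ending at (354,200) and (302,218). Next I'll fit the centre, the tray angle and the front direction.

```bash
cat > meas.py <<'E'
from h import *
from scipy.optimize import least_squares
def circ(f):
    z=load(f);P=cloud(z);return z,P
def divs(f,C):
    z=load(f);P=cloud(z);r=np.hypot(P[...,0]-C[0],P[...,1]-C[1])
    m=(P[...,2]>.080)&(P[...,2]<.097)&(r>.135)&(r<.188)
    a=np.arctan2(P[...,1]-C[1],P[...,0]-C[0])[m]
    ph=np.angle(np.exp(6j*a))
    mean=np.angle(np.exp(6j*a).mean())/6
    return np.degrees(mean),abs(np.exp(6j*a).mean()),m.sum()
if __name__=='__main__':
  for f in('side0','scene0'):
    z,P=circ(f)
    m=(P[...,2]>.060)&(P[...,2]<.069)&(P[...,0]>.4)&(P[...,0]<.82)&(P[...,1]>-.3)&(P[...,1]<.12)
    r0=np.hypot(P[...,0]-.61,P[...,1]+.09); m&=(r0>.17)&(r0<.205)
    q=P[m][:,:2]
    s=least_squares(lambda p:np.hypot(q[:,0]-p[0],q[:,1]-p[1])-.1885,[.61,-.09],loss='soft_l1',f_scale=.002)
    print(f,s.x,m.sum(),divs(f,s.x))
  z=load('side0');
  print('post',ray(z,240+355/5,135+200/5,.097))
  C=s.x
  for n,p in dict(d1=(572,324),d2=(310,415),d3=(98,272),d4=(165,108),d5=(398,60),d6=(597,153)).items():
    X=ray(z,240+p[0]/5,135+p[1]/5,.09)-[*C,0];print(n,np.hypot(*X[:2]),np.degrees(np.arctan2(X[1],X[0])))
  print('shackle',ray(z,240+400/5,135+333/5,.055)[:2]-C)
  # card corners + foot
  P=cloud(z);r=np.hypot(P[...,0]-C[0],P[...,1]-C[1])
  m=(P[...,2]>.02)&(P[...,2]<.055)&(r>.2)&(r<.26)
  q=P[m];print(q.mean(0),m.sum(),np.degrees(np.arctan2(q[:,1].mean()-C[1],q[:,0].mean()-C[0])))
  for p in((654,263),(712,310),(672,422),(604,375)):
    u,v=240+p[0]/5,135+p[1]/5;print(ray(z,u,v,.048)-[*C,0],ray(z,u,v,.02)-[*C,0])
  for p in ((100,382),(490,480)):
    X=ray(z,240+p[0]/5,135+p[1]/5,.012)-[*C,0];print('foot',X,np.hypot(*X[:2]),np.degrees(np.arctan2(X[1],X[0])))
E
python3 meas.py
```

```text
side0 [ 0.60765237 -0.08923052] 493 (np.float64(29.732199927465548), np.float64(0.9960033979048983), np.int64(184))
scene0 [ 0.61021904 -0.09413784] 1410 (np.float64(29.805183483950042), np.float64(0.9982875896188618), np.int64(413))
post [ 0.60842781 -0.0885184   0.097     ]
d1 0.18983263498935213 149.10634826443646
d2 0.20688617846247295 91.68895902286945
d3 0.18675453803326245 31.83424982103551
d4 0.1726467114490224 -27.666793758281226
d5 0.16444967560450235 -92.18473890790996
d6 0.1824266469191298 -153.69832781449924
shackle [-0.04648044  0.08882565]
[ 0.45579826 -0.0558629   0.03571212] 392 166.07914483459444
[-0.21272305 -0.01698055  0.048     ] [-0.21287972 -0.0476469   0.02      ]
[-0.25610885  0.02465997  0.048     ] [-0.25734174 -0.00497346  0.02      ]
[-0.23570503  0.1361339   0.048     ] [-0.23643179  0.10926566  0.02      ]
[-0.18736554  0.09979233  0.048     ] [-0.1868932   0.07202262  0.02      ]
foot [0.15668223 0.12614546 0.012     ] 0.20115168219307508 38.83767250980772
foot [-0.12030178  0.1738105   0.012     ] 0.21138261468592595 124.68878737955458
```

Run:
```python
from h import *
for f,C in(('side0',(.6077,-.0892)),('scene0',(.6102,-.0941))):
  z=load(f);P=cloud(z);im=z['im'].astype(int)
  r=np.hypot(P[...,0]-C[0],P[...,1]-C[1])
  m=(P[...,2]>.018)&(P[...,2]<.055)&(P[...,0]<C[0]-.15)&(r>.202)&(r<.27)&(abs(P[...,1]+.06)<.1)
  q=P[m]
  if m.sum()<80: print(f,m.sum());continue
  c=np.median(q,0)
  A=np.c_[q[:,:2]-c[:2],np.ones(len(q))]
  w=np.ones(len(q),bool)
  for _ in range(5):
    s=np.linalg.lstsq(A[w],q[w,2],rcond=None)[0];w=abs(A@s-q[:,2])<.004
  print(f,'card centre',q[w].mean(0),w.sum(),'slope dir',np.degrees(np.arctan2(-s[1],-s[0])),'slope',s,'az',np.degrees(np.arctan2(q[w][:,1].mean()-C[1],q[w][:,0].mean()-C[0])))
  wm=m&(im.min(-1)>150); (cx,cy),sz,a=cv2.minAreaRect(P[wm][:,:2].astype('f4')*1000)
  print(wm.sum(),(cx,cy),sz,a,'az',np.degrees(np.arctan2(cy/1000-C[1],cx/1000-C[0])))
```

```text
side0 card centre [ 0.38812491 -0.05013527  0.0329542 ] 271 slope dir 170.74593335837062 slope [ 0.61687436 -0.10050931  0.03298876] az 169.91202774969233
330 (387.7872009277344, -52.66239929199219) (117.07788848876953, 49.87495803833008) 81.0249252319336 az 170.56671388473373
scene0 18
```

```bash
python3 -m creep '[{"hand":0,"translation":[0,0,0],"delta_rot":[0,0,0]},{"hand":0,"translation":[3,-5,0],"delta_rot":[0,0,-5]},{"hand":0,"translation":[3,-5,0],"delta_rot":[0,0,-5]},{"hand":0,"translation":[4,-4,0],"delta_rot":[0,0,-5]},{"hand":0,"translation":[4,-4,0],"delta_rot":[0,0,-5]}]'
```

```text
t: 0.72
tool_pos: [0.259, -0.3574, 0.2391]
tool_rot: [-2.945, -1.092, -0.001]
contact_force: [0.0, 0.6, -0.3]
opening: 0.0
```

```bash
python3 -m creep '[{"hand":0,"translation":[5,2,0],"delta_rot":[0,0,0]},{"hand":0,"translation":[5,2,0],"delta_rot":[0,0,0]},{"hand":0,"translation":[5,2,0],"delta_rot":[0,0,0]},{"hand":0,"translation":[5,2,0],"delta_rot":[0,0,0]},{"hand":0,"translation":[5,2,0],"delta_rot":[0,0,0]},{"hand":0,"translation":[5,2,0],"delta_rot":[0,0,0]},{"hand":0,"translation":[5,2,0],"delta_rot":[0,0,0]},{"hand":0,"translation":[5,2,0],"delta_rot":[0,0,-9]}]'
python3 - <<'E'
from h import *
o=ctrl.get_obs();print(o['tool_pos'],o['q'],o['t'])
from scipy.spatial.transform import Rotation as R
print(R.from_rotvec(o['tool_rot']).as_matrix().round(3))
grab('wrist','w1')
E
```

```text
t: 1.72
tool_pos: [0.6684, -0.2199, 0.239]
tool_rot: [-2.849, -1.323, 0.0]
contact_force: [1.4, 0.1, 0.1]
opening: 0.0004
[ 0.66838746 -0.21988697  0.23899962] [-4.23398591e-01  2.34358012e-01  1.41329152e+00 -2.06612412e-04
  1.49416284e+00  2.78004910e-01] 1.725
[[ 0.645  0.764 -0.   ]
 [ 0.764 -0.645 -0.   ]
 [-0.    -0.    -1.   ]]
```

View pics/w1.png

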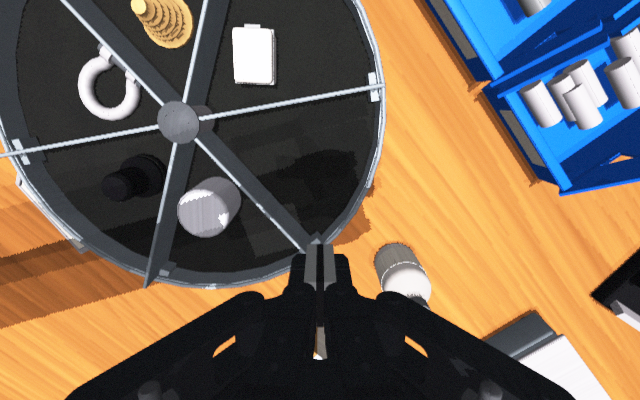

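The wrist view shows the post at (180,122), the shackle at (108,88), and the empty bay between the divider ends at (378,86) and about (318,240). The fingertips are at (318,240). I'll refine the centre and divider angles from this view.

```bash
cat > w.py <<'E'
from h import *
from meas import divs
import sys
from scipy.optimize import least_squares
def fit(f):
  z=load(f);P=cloud(z)
  r0=np.hypot(P[...,0]-.609,P[...,1]+.0915)
  m=(P[...,2]>.058)&(P[...,2]<.072)&(r0>.178)&(r0<.2)
  q=P[m][:,:2]
  s=least_squares(lambda p:np.hypot(q[:,0]-p[0],q[:,1]-p[1])-.1885,[.609,-.0915],loss='soft_l1',f_scale=.002)
  return s.x,len(q),divs(f,s.x)
if __name__=='__main__':
  f=sys.argv[1];print(fit(f))
E
python3 - <<'E'
from w import *
print(fit('w1'));z=load('w1');print(ray(z,180,119,.097))
a=ray(z,378,86,.09);C=ray(z,180,119,.097);b=ray(z,0,156,.09)
print(np.degrees(np.arctan2(*(a-C)[1::-1])),np.hypot(*(a-C)[:2]),np.degrees(np.arctan2(*(b-C)[1::-1])))
P=cloud(z);d=z['d'];print('tip',P[236:246:3,312:326:4].round(3))
E
```

```text
(array([ 0.60987916, -0.09032295]), 6673, (np.float64(29.721164356887083), np.float64(0.9984759699084527), np.int64(1020)))
[ 0.61436249 -0.09102697  0.097     ]
-31.270595893546666 0.176884662393347 150.6404113530351
tip [[[ 0.613 -0.27   0.046]
  [ 0.62  -0.269  0.056]
  [ 0.621 -0.275  0.048]
  [ 0.626 -0.277  0.052]]

 [[ 0.614 -0.269  0.056]
  [ 0.619 -0.27   0.062]
  [ 0.62  -0.276  0.055]
  [ 0.626 -0.276  0.061]]

 [[ 0.613 -0.27   0.063]
  [ 0.617 -0.273  0.062]
  [ 0.62  -0.276  0.063]
  [ 0.625 -0.277  0.067]]

 [[ 0.671 -0.209  0.236]
  [ 0.673 -0.21   0.237]
  [ 0.675 -0.211  0.237]
  [ 0.676 -0.213  0.237]]]
```

```bash
python3 -m creep '[{"hand":0,"translation":[3,1.7,0],"delta_rot":[0,0,0]},{"hand":0,"translation":[3,1.7,0],"delta_rot":[0,0,0]},{"hand":0,"translation":[0,0,4],"delta_rot":[0,0,0]},{"hand":0,"translation":[0,0,4],"delta_rot":[0,0,0]},{"hand":0,"translation":[0,0,4],"delta_rot":[0,0,0]},{"hand":0,"translation":[0,0,3],"delta_rot":[0,0,0]},{"hand":0,"translation":[0,0,1],"delta_rot":[0,0,0]},{"hand":0,"translation":[0,0,0],"delta_rot":[0,0,0]}]'
python3 - <<'E'
from h import *
grab('wrist','w2');grab('scene','s2')
E
```

```text
t: 2.78
tool_pos: [0.7314, -0.197, 0.0789]
tool_rot: [-2.852, -1.316, 0.001]
contact_force: [0.2, -0.4, 0.5]
opening: -0.0002
```

View pics/s2.png

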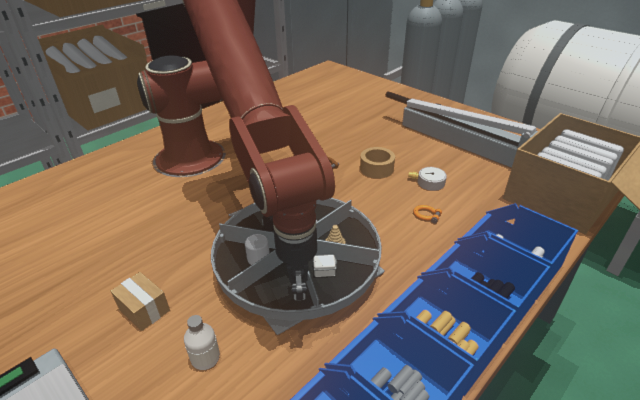

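View pics/w2.png

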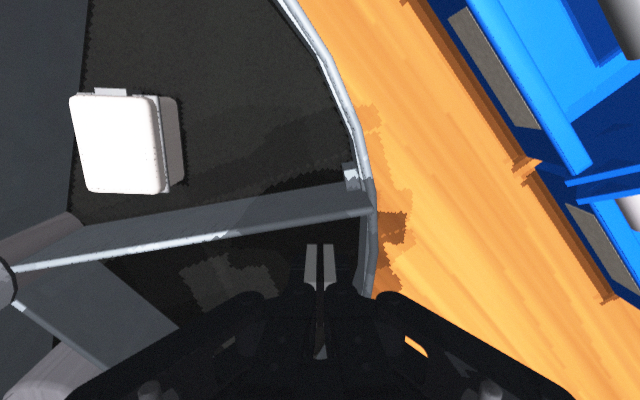

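```bash
python3 -m creep '[{"hand":0,"translation":[0.56,0,0],"delta_rot":[0,0,-2]},{"hand":0,"translation":[0.56,0,0],"delta_rot":[0,0,-2]},{"hand":0,"translation":[0.4,0,0],"delta_rot":[0,0,-1.4]},{"hand":0,"translation":[0.4,0,0],"delta_rot":[0,0,-1.4]},{"hand":0,"translation":[0.4,0,0],"delta_rot":[0,0,-1.4]},{"hand":0,"translation":[0.4,0,0],"delta_rot":[0,0,-1.4]},{"hand":0,"translation":[0.56,0,0],"delta_rot":[0,0,-2]},{"hand":0,"translation":[0.56,0,0],"delta_rot":[0,0,-2]}]'
python3 - <<'E'
from w import *
grab('wrist','w3');grab('side','d3');o=ctrl.get_obs();p=o['tool_pos'][:2]-[.609,-.091];print(np.hypot(*p),np.degrees(np.arctan2(p[1],p[0])),o['contact_force'],divs('d3',(.6077,-.0892)),divs('w3',(.609,-.091)))
E
```

```text
t: 3.88
tool_pos: [0.7535, -0.1653, 0.0794]
tool_rot: [2.674, 1.648, 0.0]
contact_force: [-0.9, -1.9, 2.3]
opening: -0.0002
0.16223325505933076 -26.894116407926273 [ 0.66452026  0.6296094  -0.13969437] (np.float64(-22.309599613418676), np.float64(0.9853800183951944), np.int64(193)) (np.float64(-22.72308185435305), np.float64(0.9931098227605581), np.int64(2605))
```

View pics/w3.png

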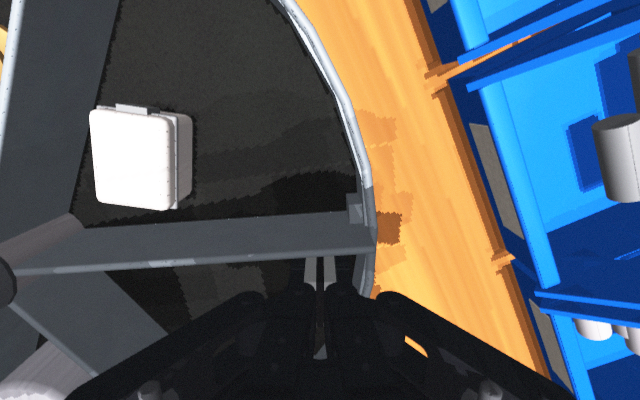

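The fingers are pushing the divider (fingertips at (318,265), divider edge at v≈265) and the tray has turned about 7.5°. The force is small, so I'll carry on.

```bash
python3 -m creep '[{"hand":0,"translation":[0.56,0,0],"delta_rot":[0,0,-2]},{"hand":0,"translation":[0.56,0,0],"delta_rot":[0,0,-2]},{"hand":0,"translation":[0.56,0,0],"delta_rot":[0,0,-2]},{"hand":0,"translation":[0.56,0,0],"delta_rot":[0,0,-2]},{"hand":0,"translation":[0.56,0,0],"delta_rot":[0,0,-2]},{"hand":0,"translation":[0.56,0,0],"delta_rot":[0,0,-2]},{"hand":0,"translation":[0.56,0,0],"delta_rot":[0,0,-2]},{"hand":0,"translation":[0.56,0,0],"delta_rot":[0,0,-2]}]'
python3 -m creep '[{"hand":0,"translation":[0.56,0,0],"delta_rot":[0,0,-2]},{"hand":0,"translation":[0.56,0,0],"delta_rot":[0,0,-2]},{"hand":0,"translation":[0.56,0,0],"delta_rot":[0,0,-2]},{"hand":0,"translation":[0.56,0,0],"delta_rot":[0,0,-2]},{"hand":0,"translation":[0.56,0,0],"delta_rot":[0,0,-2]},{"hand":0,"translation":[0.56,0,0],"delta_rot":[0,0,-2]},{"hand":0,"translation":[0.4,0,0],"delta_rot":[0,0,-1.4]},{"hand":0,"translation":[0.28,0,0],"delta_rot":[0,0,-1]}]'
python3 - <<'E'
from w import *
grab('wrist','w4');grab('side','d4');o=ctrl.get_obs();p=o['tool_pos'][:2]-[.609,-.091];print(np.hypot(*p),np.degrees(np.arctan2(p[1],p[0])),o['tool_pos'],o['tool_rot'],o['contact_force'],divs('d4',(.6077,-.0892)),divs('w4',(.609,-.091)))
E
```

```text
t: 4.97
tool_pos: [0.7685, -0.1231, 0.0791]
tool_rot: [-2.419, -2.004, 0.0]
contact_force: [-1.5, -1.7, -1.3]
opening: 0.0001
t: 5.98
tool_pos: [0.7719, -0.083, 0.0794]
tool_rot: [2.15, 2.291, 0.001]
contact_force: [0.3, -2.1, -0.7]
opening: -0.0001
0.16319921884752142 2.9460671609559803 [ 0.77198353 -0.08261223  0.07958532] [2.15056348e+00 2.29007297e+00 1.72685026e-03] [-0.39790153 -0.08866354 -0.54285731] (np.float64(7.482732276960292), np.float64(0.9894379752733434), np.int64(213)) (np.float64(7.4508105245413585), np.float64(0.9931691184751505), np.int64(2618))
```

View pics/d4.png

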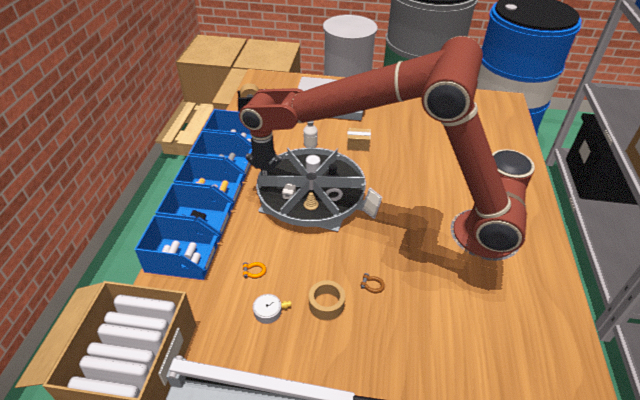

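```bash
python3 -m creep '[{"hand":0,"translation":[0.4,0,0],"delta_rot":[0,0,-1.4]},{"hand":0,"translation":[0.56,0,0],"delta_rot":[0,0,-2]},{"hand":0,"translation":[0.56,0,0],"delta_rot":[0,0,-2]},{"hand":0,"translation":[0.56,0,0],"delta_rot":[0,0,-2]},{"hand":0,"translation":[0.4,0,0],"delta_rot":[0,0,-1.4]},{"hand":0,"translation":[0.28,0,0],"delta_rot":[0,0,-1]},{"hand":0,"translation":[0.2,0,0],"delta_rot":[0,0,-0.7]},{"hand":0,"translation":[0,0,0],"delta_rot":[0,0,0]}]'
python3 - <<'E'
from w import *
grab('wrist','w5');grab('side','d5');o=ctrl.get_obs();p=o['tool_pos'][:2]-[.609,-.091];print(np.hypot(*p),np.degrees(np.arctan2(p[1],p[0])),o['contact_force'],divs('d5',(.6077,-.0892)),divs('w5',(.609,-.091)))
z=load('d5');cv2.imwrite('pics/crop5.png',cv2.resize(z['im'][135:245,240:400,::-1],None,fx=5,fy=5,interpolation=cv2.INTER_CUBIC))
P=cloud(z);C=(.6077,-.0892);r=np.hypot(P[...,0]-C[0],P[...,1]-C[1])
m=(P[...,2]>.018)&(P[...,2]<.055)&(P[...,0]<C[0]-.15)&(r>.202)&(r<.27)&(abs(P[...,1]+.06)<.1)&(z['im'].min(-1)>110)
(cx,cy),sz,a=cv2.minAreaRect(P[m][:,:2].astype('f4')*1000);print(cx,cy,sz,a,np.degrees(np.arctan2(cy/1000-C[1],cx/1000-C[0])))
E
```

```text
t: 7.08
tool_pos: [0.7673, -0.0537, 0.0792]
tool_rot: [-1.932, -2.476, -0.0]
contact_force: [0.7, -0.3, 0.1]
opening: 0.0002
0.16244223762193788 13.244468501453692 [-0.01853301  0.15720315  0.2340654 ] (np.float64(17.964202882700967), np.float64(0.9933462634473879), np.int64(204)) (np.float64(17.968062950510266), np.float64(0.9929812797572809), np.int64(2627))
387.03936767578125 -53.836158752441406 (117.09712219238281, 49.34579849243164) 82.02991485595703 170.89500410667833
```

View pics/crop5.png

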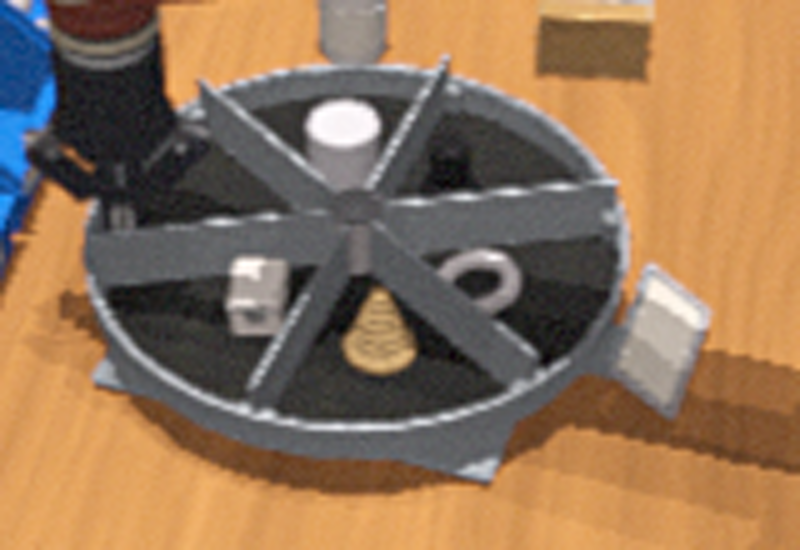

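```bash
python3 -m creep '[{"hand":0,"translation":[0.2,0,0],"delta_rot":[0,0,-0.7]},{"hand":0,"translation":[0.28,0,0],"delta_rot":[0,0,-1]},{"hand":0,"translation":[0.2,0,0],"delta_rot":[0,0,-0.7]},{"hand":0,"translation":[0,0,0],"delta_rot":[0,0,0]},{"hand":0,"translation":[-0.5,0,0],"delta_rot":[0,0,0]},{"hand":0,"translation":[-1,0,0],"delta_rot":[0,0,0]},{"hand":0,"translation":[0,0,-3],"delta_rot":[0,0,0]},{"hand":0,"translation":[0,0,-6],"delta_rot":[0,0,0]}]'
python3 - <<'E'
from w import *
grab('wrist','w6');grab('side','d6');o=ctrl.get_obs();print(o['tool_pos'],o['tool_rot'],o['q'],divs('d6',(.6077,-.0892)),divs('w6',(.609,-.091)))
E
```

```text
t: 8.18
tool_pos: [0.7679, -0.0624, 0.1655]
tool_rot: [-1.877, -2.51, 0.006]
contact_force: [0.8, -0.3, 0.1]
opening: -0.0002
[ 0.77469949 -0.06336986  0.18002496] [1.87302187 2.50487051 0.01106575] [-1.77262803e-01  4.28744677e-01  1.27265507e+00  1.13556752e-04
  1.42463132e+00 -4.63953160e-01] (np.float64(20.522498467849772), np.float64(0.9956916096039657), np.int64(187)) (np.float64(20.812352810283194), np.float64(0.9988859213669373), np.int64(1089))
```

```bash
python3 -m creep '[{"hand":0,"translation":[0,0,-5],"delta_rot":[0,0,0]},{"hand":0,"translation":[0,0,-5],"delta_rot":[0,0,0]},{"hand":0,"translation":[-2,-5,0],"delta_rot":[0,0,0]},{"hand":0,"translation":[-2,-5,0],"delta_rot":[0,0,0]},{"hand":0,"translation":[-2,-5,0],"delta_rot":[0,0,0]},{"hand":0,"translation":[-2,-5,0],"delta_rot":[0,0,0]},{"hand":0,"translation":[-2,-5,0],"delta_rot":[0,0,0]},{"hand":0,"translation":[-2,-5,0],"delta_rot":[0,0,0]}]'
python3 -m creep '[{"hand":0,"translation":[0,0,0],"delta_rot":[0,0,0]},{"hand":0,"translation":[0,0,0],"delta_rot":[0,0,0]}]'
python3 - <<'E'
from w import *
grab('wrist','w7');grab('side','d7');grab('scene','s7');print(fit('w7'),fit('s7'),fit('d7'))
E
```

```text
t: 9.28
tool_pos: [0.515, -0.2635, 0.2699]
tool_rot: [1.88, 2.515, 0.0]
contact_force: [0.0, -0.3, -0.5]
opening: 0.0001
t: 9.52
tool_pos: [0.5166, -0.2623, 0.2698]
tool_rot: [1.881, 2.515, 0.001]
contact_force: [-0.3, 0.0, 0.7]
opening: -0.0003
(array([ 0.60775712, -0.09062191]), 5340, (np.float64(20.445230992704552), np.float64(0.9978041307249951), np.int64(1164))) (array([ 0.61016685, -0.094011  ]), 1568, (np.float64(20.652960767955847), np.float64(0.9984434012848177), np.int64(393))) (array([ 0.60771418, -0.088934  ]), 675, (np.float64(20.48462120886888), np.float64(0.9956500310069465), np.int64(191)))
```

View pics/w7.png

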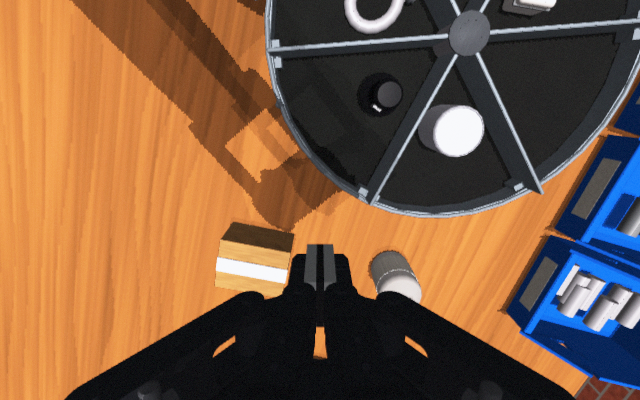

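The card holder is just out of view at the top left, so I'll shift forward.

```bash
python3 -m creep '[{"hand":0,"translation":[4,-2,-2],"delta_rot":[0,0,0]},{"hand":0,"translation":[4,-2,-2],"delta_rot":[0,0,0]},{"hand":0,"translation":[4,-2,0],"delta_rot":[0,0,0]},{"hand":0,"translation":[0,0,0],"delta_rot":[0,0,0]},{"hand":0,"translation":[0,0,0],"delta_rot":[0,0,0]}]'
python3 - <<'E'
from w import *
grab('wrist','w8');print(fit('w8'))
E
```

```text
t: 10.3
tool_pos: [0.4255, -0.1637, 0.3094]
tool_rot: [1.879, 2.517, -0.0]
contact_force: [-0.6, 0.0, -0.6]
opening: -0.0001
(array([ 0.60739701, -0.09149397]), 6863, (np.float64(20.473604573126053), np.float64(0.9989449642733689), np.int64(1653)))
```

View pics/w8.png

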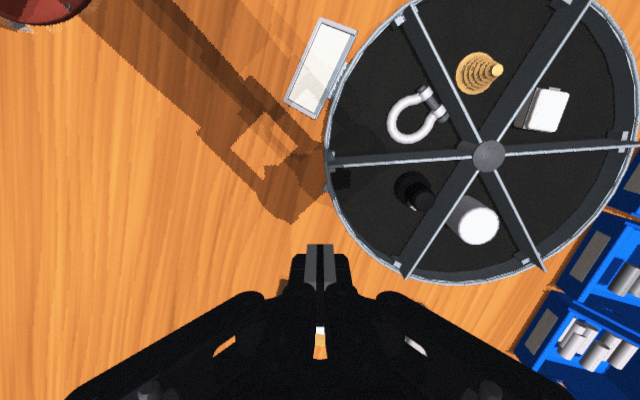

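The shackle (415,118) is behind the card (320,68). I'll fit the card's edges in this view.

Run:
```python
from w import *
z=load('w8');P=cloud(z);im=z['im'].astype(int);C=np.array([.6076,-.0912])
r=np.hypot(P[...,0]-C[0],P[...,1]-C[1])
for tag,m in (('all',(P[...,2]>.012)&(P[...,2]<.055)&(r>.2)&(r<.27)&(P[...,0]<.45)),):
  n,l,s,_=cv2.connectedComponentsWithStats(m.astype('uint8'));m=l==1+s[1:,4].argmax();q=P[m]
  (cx,cy),sz,a=cv2.minAreaRect(q[:,:2].astype('f4')*1000)
  c=q.mean(0);A=np.c_[q[:,:2]-c[:2],np.ones(len(q))];w=np.ones(len(q),bool)
  for _ in range(6):
    k=np.linalg.lstsq(A[w],q[w,2],rcond=None)[0];w=abs(A@k-q[:,2])<.003
  print(m.sum(),w.sum(),sz,a,'rect az',np.degrees(np.arctan2(cy/1e3-C[1],cx/1e3-C[0])),'mean az',np.degrees(np.arctan2(*(c[:2]-C)[::-1])),'slope',np.degrees(np.arctan2(-k[1],-k[0])),k)
  b,B=cv2.minAreaRect(np.argwhere(m)[:,::-1].astype('f4')),0
  cor=cv2.boxPoints(b);print(cor)
  # ray-plane corner on fitted card plane
  fx,fy,x0,y0=z['k'];T=z['T'];o=T[:3,3];N=np.array([-k[0],-k[1],1])
  X=[]
  for u,v in cor:
    d=T[:3,:3]@np.array([(u-x0)/fx,-(v-y0)/fy,-1]);t=N@(np.r_[c[:2],k[2]]-o)/(N@d);X.append(o+t*d)
  X=np.array(X);print(X.round(4));mm=X.mean(0);print('az corners',np.degrees(np.arctan2(*(mm[:2]-C)[::-1])))
  for i in range(4):
    e=X[(i+1)%4]-X[i];print(np.linalg.norm(e),np.degrees(np.arctan2(e[1],e[0])))
```

```text
3749 3666 (112.07347869873047, 51.09219741821289) 80.00106048583984 rect az 170.00280825741874 mean az 169.3957353958508 slope 170.056577748137 [ 0.63100159 -0.11062025  0.03357374]
[[278.00983  102.24416 ]
 [320.54688   13.416829]
 [358.18365   31.440071]
 [315.6466   120.2674  ]]
[[ 0.3493 -0.1062  0.0144]
 [ 0.3747  0.01    0.0176]
 [ 0.4237 -0.0024  0.0499]
 [ 0.4044 -0.1121  0.0498]]
az corners 170.04903707980174
0.11904659427372556 77.66686733044274
0.06001339154304225 -14.254021922097596
0.11143779804607412 -100.0124610686072
0.06572839093827725 173.84756750854908
```

Front is 170.0° and the bay stands at 170.5°, so it is square within about 0.5°. I'll back off the arm a little, confirm the tray is at rest and the bench is unchanged, then hand in.

```bash
python3 -m creep '[{"hand":0,"translation":[-4,0,0],"delta_rot":[0,0,0]},{"hand":0,"translation":[-4,0,0],"delta_rot":[0,0,0]},{"hand":0,"translation":[-4,0,0],"delta_rot":[0,0,0]},{"hand":0,"translation":[-4,0,0],"delta_rot":[0,0,0]},{"hand":0,"translation":[0,0,0],"delta_rot":[0,0,0]},{"hand":0,"translation":[0,0,0],"delta_rot":[0,0,0]}]'
python3 - <<'E'
from w import *
grab('side','d9');grab('scene','s9');print(fit('d9')[2],fit('s9')[2])
for n,b,(u0,v0,u1,v1) in(('d9','side0',(225,255,400,325)),('s9','scene0',(300,130,450,225)),('s9','scene0',(105,265,225,375))):
  x=load(n)['im'].astype(int);y=load(b)['im'].astype(int);print(n,abs(x-y)[v0:v1,u0:u1].max(-1).__gt__(60).sum())
E
```

```text
t: 11.1
tool_pos: [0.4703, -0.3175, 0.3085]
tool_rot: [-1.88, -2.515, -0.001]
contact_force: [-0.7, 0.6, 0.2]
opening: 0.0
(np.float64(20.56674815912914), np.float64(0.9962512551657999), np.int64(184)) (np.float64(20.57520234479012), np.float64(0.9983926438267989), np.int64(392))
d9 0
s9 241
s9 761
```

View pics/s9.png

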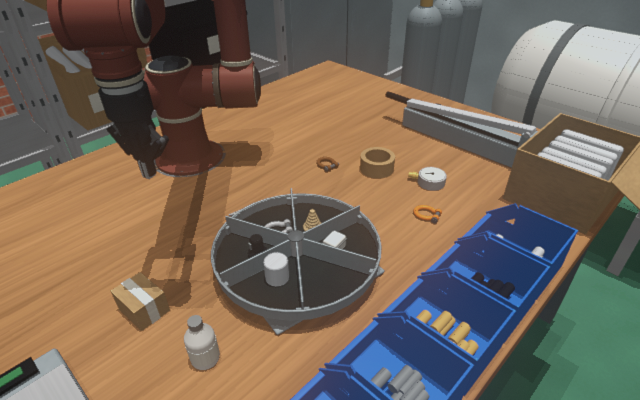

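The carton (140,302), spray (201,345), tape roll (377,162) and gauge (431,178) are where they were. The pixel differences come from the turned tray and the arm's shadow on the carton. The tray is still, so I'm handing in.

```bash
python3 -c "
from station import ctrl
print(ctrl.finish_job())"
```

```text
the job is handed in; nothing more can be done
None
```

I turned the carousel about 51° anticlockwise until the steel shackle's bay stood at the front, right behind the card holder, and handed the job in at about 11 s. I did it with the shut fingers in the empty bay, pushing against the outer end of a divider at about 0.28 rad/s. The force readings taken between moves stayed under about 4 N.

- **Alignment:** the bay centre is at about 170.5°. The card holder's direction is about 170.0° from the closest wrist view, while earlier side views gave 170 to 171°. The bay is therefore square to within about 0.5°.
- **Disagreement:** the cameras put the carousel's centre 2 to 5 mm apart from each other, but their tray angles agreed to about 0.3°.
- **At rest:** the tray angle stayed within measurement scatter (about 0.2°) after I withdrew.
- **Rest of the bench:** the carton, spray, tape roll and gauge looked unmoved. An image comparison on the left side of the bench showed no change. The scene-camera comparisons did show changed pixels (241 and 761), which I put down to the turned tray and the arm's shadow.
- **Arm:** it finished clear of the carousel, about 0.3 m above the bench.

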